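Clamp a tool handle in the boring station

ROBOT

A 6-joint arm with a two-finger parallel gripper is mounted at the origin on the work surface. World frame = base frame: x ahead of the robot, y to its left, z up, the work surface at z = 0. Lengths are in m, angles in rad, forces in N, time in s.
With the tool pointing down it reaches from about 0.25 to 0.775 m from the base axis. Payload 4 kg.
Tool frame: the origin (TCP) lies at the very end of the fingers, on their centre line; the grasp point (between the pads) lies 19 mm behind it (r.tcp_to_grasp is the distance from the TCP to the grasp point, in m); z points along the fingers, y is the line along which they close (so a half turn about z gives the same grasp; the last joint's range is limited). The gripper opens to 85 mm and grips with 20 to 120 N. Pads are 22 mm wide; open, the fingers measure 114 mm over their backs; the gripper's body (76 mm by 85 mm) begins 54 mm behind the grasp point. The pads swing forward as they close: fully open they stand 13 mm farther back than shut.
Start: joints at [-1.238, 0.087, 1.371, -0, 1.684, -0.103], TCP at [0.232, -0.499, 0.231] pointing down, gripper open.
Joint ranges: [-3.1, 3.1], [-0.76, 2.03], [0.27, 2.55], [-1.08, 4.22], [0.17, 2.65], [-2.57, 2.57]. Speed limits (rad/s): [2.79, 2.79, 3.14, 3.14, 3.14, 3.14].

INTERFACE

Orientations are given as a rotation vector (axis times angle).
In Python, from bench import r gives the robot as it stands.
- The arm moves only by the shell command python3 -m inch 'ROWS' [FORCE]. ROWS is JSON, a list of rows, each a list of 5 numbers: the finger opening in mm, from 0 to 85.4, then the shift along the tool's x, y, z in units of 25 mm (1.0 is 25 mm), then the turn about the tool's z in units of 6 degrees (1.0 is 6 degrees). In form: [[grip, x, y, z, roll], ...]. A call has 1 to 10 rows; each row shifts and turns the commanded pose from where the row before left it, along the tool's axes as they then stand; what a row does not reach is not made up. A row lasts 1/10 s, in which the tool goes at most 50 mm and 8.59 degrees, less where a joint would pass 70% of its speed; a pose out of reach is approached as far as the arm can. A call is refused whole if a number of a shift passes 1 or a number of a turn 1, either way. A call with a gripper value outside its range is refused whole. The fingers move at their own pace and stop on an object; FORCE is the grip in N (left out, the last holds). Time passes only in rows, so rows that do not move let the fingers close. It gives the time, the measured TCP pose, the force, the opening and the grip force at its end, in the units of the state.
- r.observe(): the state, without advancing time (a new reading comes with each control period).
- r.grab_frame(name): name is "scene" or "top"; returns the picture (384x512x3 uint8, red, green, blue); there is no depth.
- r.calibration(name): a dict with "fx", "fy", "cx", "cy" (pixels), "extrinsics" (4x4, takes a point from camera to world coordinates). Camera axes: x right, y down, z forward; pixel columns grow to the right and rows downward; lengths in m; the calibration is good to about 2 mm. A picture is of the moment at which its call begins. calibration takes no time and is no camera call.
- r.finish_job(): hands the job in; it is judged then, once.
Trained networks look in the newest picture that a camera, given by its name, has taken for a name from the list of things; names that differ only in an ending like _2 or _b are one class to them, and where a whole thing is asked for, a point or a joint stands for the part that bears it (a point fixed in the world has none). Each returns a list of dicts, best first, with "score" (0 to 1); they miss things now and then, are a little off and sometimes report something else, mostly with a low value. They report only what shows in the picture. A call takes as long as a camera call. They do not tell look-alikes from the thing itself.
- r.find_in(camera, thing): "location" ([column, row] in pixels, amid what is visible of it).
- r.pinpoint(camera, thing): "location" ([column, row] in pixels: a listed point, or the origin of a listed thing).
The state is a dict: "clock": time; "qpos": joint angles; "dq": joint speeds; "joint_torque": joint torques, N m; "tcp_pos": TCP position; "tcp_rot": TCP orientation; "ft_force": force on the tool from outside, world axes, zero at the start; "torque": the same for the moment, N m; "grip_width": finger opening in m; "finger_force": force on a finger pad.
Only numpy, scipy, OpenCV 4.12 (cv2) and the standard library are available. Lean on these libraries where they do the work, as an engineer would, in place of code of your own. Each camera call takes 0.05 s, during which the arm holds its last target. There are 200 camera calls.

TASK

Draw the pale ash tool handle with the brass ferrule out of the rack, lay it in the V-rail of the boring station and slide it, brass end first, into the black hood until it meets the hidden stop; the rack only lets you take it by the brass end, and the hood leaves no room for fingers there, so you will have to change your grip. Then throw the red lever of the toggle clamp right over, so that it snaps past centre and holds the handle down, and let go. Leave the other handles and the other things on the bench as they are.

Things in the scene. Friction and masses are not known exactly. Their poses are not given: they have to be found in the camera images.
- ash_handle: Pale ash tool handle with brass ferrule, 180 mm long, 0.14 kg. Origin on its axis at mid-length; y along it to the ferrule end, z up. y -90 to +35 mm: octagonal, 32 mm over flats (flats at sides, top and bottom); then a round neck tapering 31 to 24 mm; y +60 to +90: round brass ferrule, 24 mm. Starts in one of the rack's slots, ferrule end sticking out about 62 mm, axis 62 mm above the bench.
- ferrule_end (a point): Centre of the ferrule's end face, the end that goes in first.
- butt_end (a point): Centre of the handle's butt end face.
- station: Boring station, fixed. Origin on the bench below the V-rail's axis at the hood's mouth; y along the rail into the hood, x sideways to the clamp, z up. V-rail: 45 degree faces, y -125 to 0 mm, 33 mm wide, top edges 52 mm high; the handle lies in it, a flat on top, axis 60 mm high. Cast base: x -55 to 75 mm, from y -145, 16 mm high. Behind the hood: boring head, 230 mm high.
- hood_mouth (a point): Middle of the mouth of the black chip hood, on the rail's axis, 60 mm above the bench. Hood: 80 mm wide, 124 mm high, no room for a gripper inside. Its stop, out of sight, is a flat plate 55 mm inside the mouth; when a handle is home its octagonal part ends about at the mouth and its butt lies 125 mm in front of it.
- clamp_lever (a joint): Red lever of the over-centre toggle clamp, rad. 0 to 0.1: open, the lever points up (63 degrees above horizontal at 0), leaning to the station's +x; 1.08: fully over, lying flat to +x. Turning it brings the arm down; the pad meets a handle in the rail at about 0.75, then it takes about 7 N at the lever's end; centre at 0.99, beyond it springs to 1.08. Light friction holds it open.
- clamp_pivot (a point): Pivot of the clamp's lever, at x 95, y -35, z 114 mm of the station, its axis parallel to the station's y. The clamp stands on a block (x 48 to 110, y -57 to -13, 74 mm high). While open, its steel arm stands upright beside the rail at x 25 to 75 mm, y -45 to -25, up to 170 mm high; the lever's middle plane passes through the pivot.
- lever_grip (a point): On the upper face of the red lever, 85 mm from its pivot, 7.5 mm above the lever's middle plane. The red grip runs from 38 to 106 mm from the pivot, 18 mm wide (along the station's y), 15 mm thick. x of this point: along the lever outwards; z: out of its upper face, the side to push on.
- clamp_pad: Round sprung rubber pad, 18 mm, at the end of the clamp's arm; origin at the centre of its pressing face.
- rack: Plywood rack, 243 mm wide, 122 mm deep, 98 mm high, fixed. Origin on the bench below the middle of its front; three slots 78 mm apart (69 mm clear) open to its +y. Slot floor 46 mm, underside of its top board 89 mm above the bench: a handle can be taken only where it sticks out.
- walnut_handle: Dark walnut handle with a steel ferrule in the rack, same size and origin; leave it.
- cherry_handle: Red cherry handle with a steel ferrule in the rack, same size and origin; leave it.
- mallet: Round dark wooden mallet standing on its head, 76 mm in diameter, 192 mm high. Origin under its centre; leave it.
- gouge: Turning gouge with a pale handle lying at the back, 370 mm long; leave it.
- ferrule_tray: Blue tray with ferrules, 130 x 100 x 35 mm; leave it.
- wax_jar: Amber jar, 72 mm in diameter, 75 mm high; leave it.
- bench_brush: Bench brush, 220 mm long, lying; leave it.
- sanding_block: Cork sanding block, 110 x 62 x 32 mm, lying on top of the rack towards its back; leave it.
Mind the look-alikes: they are no part of the job. What is shaped like the ash_handle but green or purple is not meant.

How it is judged:
By the outcome, as a careful person would: the job done as asked, in the order asked, and still so for the second after the job is handed in, with the robot touching nothing.
It also fails if it takes over 51 s, if anything falls off the work surface, if the arm or the gripper's body presses on something with over 40 N, if the wrist force passes 120 N, or if a joint passes its speed limit or range.

## Working session

There is one attempt and no reset: what is moved stays moved. The work goes in short steps, Python scripts to look and compute and a shell command to move; the robot and the scene stay as the last step left them, time stands still between calls to the robot, and variables do not carry over. Pictures are saved under pics/ and viewed, at most 10 in all, crops included, and the job is handed in when it is done.

```bash
ls; mkdir -p pics; cat > h.py <<'E'
import numpy as np, cv2
from bench import r
def ray(cam,px):
    c=r.calibration(cam);T=np.array(c["extrinsics"])
    d=T[:3,:3]@np.array([(px[0]-c["cx"])/c["fx"],(px[1]-c["cy"])/c["fy"],1]);return T[:3,3],d
def at_z(cam,px,z):
    o,d=ray(cam,px);return o+d*(z-o[2])/d[2]
def proj(cam,p):
    c=r.calibration(cam);T=np.array(c["extrinsics"]);q=T[:3,:3].T@(np.array(p)-T[:3,3])
    return [c["fx"]*q[0]/q[2]+c["cx"],c["fy"]*q[1]/q[2]+c["cy"]]
def tri(p1,p2,c1="scene",c2="top"):
    o1,d1=ray(c1,p1);o2,d2=ray(c2,p2)
    s=np.linalg.lstsq(np.c_[d1,-d2],o2-o1,rcond=None)[0]
    a,b=o1+s[0]*d1,o2+s[1]*d2;return (a+b)/2,np.linalg.norm(a-b)
E
cat > a.py <<'E'
from h import *
np.set_printoptions(precision=4,suppress=True)
ims=[r.grab_frame(n) for n in("scene","top")]
for n,i in zip(("scene","top"),ims): cv2.imwrite(f"pics/{n}0.png",cv2.resize(i[:,:,::-1],(800,600),interpolation=cv2.INTER_CUBIC))
for t in ["ash_handle","ferrule_end","butt_end","station","hood_mouth","clamp_pivot","lever_grip","rack"]:
    P=[r.pinpoint(n,t)[:4] for n in("scene","top")]
    for p in P: print(t,[(np.round(x["location"],1).tolist(),round(x["score"],2)) for x in p])
    if P[0] and P[1]: print("   tri",*tri(P[0][0]["location"],P[1][0]["location"]))
for n in("scene","top"): print(n,np.array(r.calibration(n)["extrinsics"])[:3,3])
s=r.observe();print(s["clock"],s["tcp_pos"],s["tcp_rot"])
E
python3 a.py
```

```text
pics
ash_handle [([227.0, 147.0], 0.85), ([205.1, 162.7], 0.72), ([126.9, 180.5], 0.58)]
ash_handle [([334.0, 280.5], 0.81), ([396.4, 177.1], 0.73), ([329.0, 227.7], 0.66), ([178.1, 202.6], 0.16)]
   tri [ 0.2387 -0.3611 -0.0043] 0.011299097062132234
ferrule_end [([245.7, 150.5], 0.73), ([106.0, 183.5], 0.59), ([229.8, 172.1], 0.47)]
ferrule_end [([302.8, 281.2], 0.94), ([415.5, 165.0], 0.7), ([302.6, 229.1], 0.52)]
   tri [ 0.2402 -0.2666  0.0112] 0.004957233485648534
butt_end [([152.8, 180.3], 0.56), ([209.1, 136.9], 0.54)]
butt_end [([359.7, 281.0], 0.71), ([375.8, 187.9], 0.61)]
   tri [ 0.2903 -0.6096 -0.2659] 0.21756608182188325
station [([330.6, 226.5], 0.63)]
station [([332.4, 228.7], 0.72), ([176.8, 208.4], 0.61), ([351.6, 199.6], 0.59)]
   tri [ 0.439  -0.0972  0.079 ] 0.5042453905788138
hood_mouth [([335.6, 218.2], 0.94)]
hood_mouth [([175.4, 211.3], 0.93)]
   tri [0.4564 0.1452 0.0476] 0.01699190972894154
clamp_pivot [([312.0, 222.3], 0.82), ([204.4, 165.5], 0.37)]
clamp_pivot [([185.5, 176.1], 0.66)]
   tri [0.5561 0.0967 0.1191] 0.001866227433701419
lever_grip [([319.0, 218.1], 0.59)]
lever_grip [([180.4, 162.4], 0.63)]
   tri [0.5823 0.1103 0.1796] 0.011557547430611582
rack [([207.9, 188.9], 0.97)]
rack [([244.1, 134.7], 0.73), ([317.9, 207.3], 0.66)]
   tri [ 0.6633 -0.1257  0.2695] 0.10238414366324232
scene [1.2181 0.1897 0.9823]
top [ 0.2836 -0.0859  1.4093]
0.9 [ 0.2322 -0.4986  0.2314] [ 3.0672  0.6791 -0.0001]
```

View pics/scene0.png

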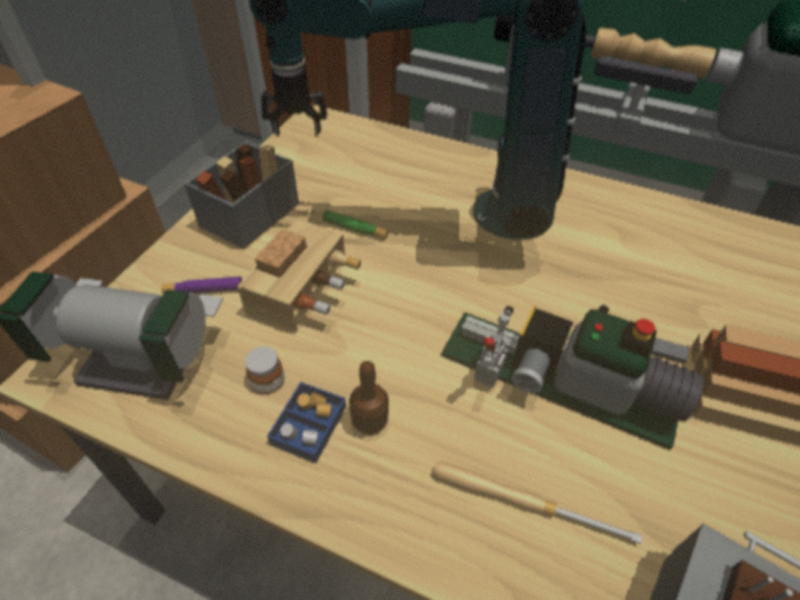

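View pics/top0.png

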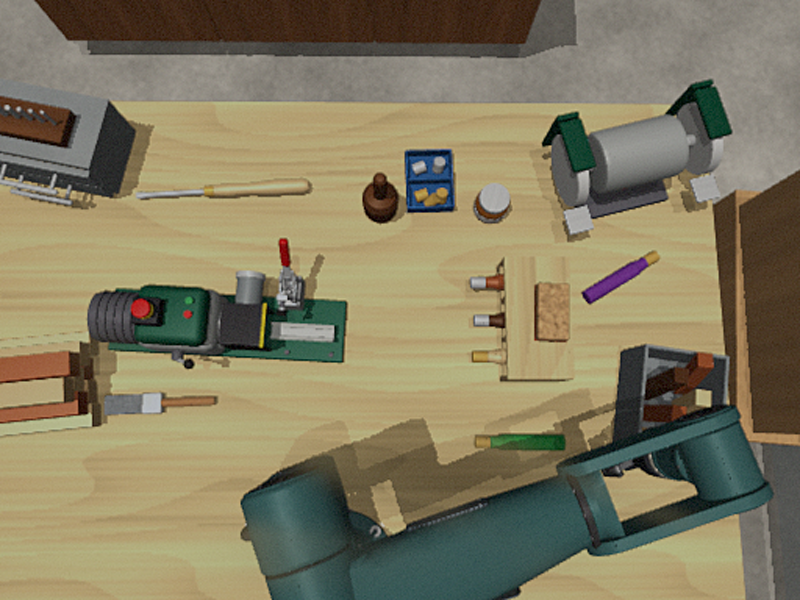

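Top view (800 px): the ash handle's brass ferrule is at (473–507, 356), lowest in the rack. The rail is at (273–335, 332), the hood mouth near (265, 325) and the red lever at (284, 255). Up in the picture is world +x and left is +y. Next I compute heights-based positions and take closer crops.

```bash
cat > b.py <<'E'
from h import *
np.set_printoptions(precision=4,suppress=True)
im=r.grab_frame("top")[:,:,::-1]
a=cv2.resize(im[150:240,110:230],(800,600),interpolation=cv2.INTER_CUBIC)
b=cv2.resize(im[155:260,290:370],(457,600),interpolation=cv2.INTER_CUBIC)
cv2.imwrite("pics/st.png",a);cv2.imwrite("pics/rk.png",b)
for n,px,z in [("ferr_end",(302.6,229.1),.062),("handle o",(329,227.7),.062),("mouth",(175.4,211.3),.06),("pivot",(185.5,176.1),.114),("levgrip",(180.4,162.4),.193),("rack?",(317.9,207.3),0)]:
    print(n,at_z("top",px,z))
for n,px,z in [("ferr_end",(229.8,172.1),.062),("mouth",(335.6,218.2),.06),("pivot",(312,222.3),.114),("levgrip",(319,218.1),.193),("rack",(207.9,188.9),0)]:
    print("scene",n,at_z("scene",px,z))
E
python3 b.py
```

```text
ferr_end [ 0.3998 -0.2607  0.062 ]
handle o [ 0.404  -0.3432  0.062 ]
mouth [0.4564 0.1348 0.06  ]
pivot [0.5569 0.0983 0.114 ]
levgrip [0.5803 0.1025 0.193 ]
rack? [ 0.4766 -0.3207  0.    ]
scene ferr_end [ 0.4202 -0.2486  0.062 ]
scene mouth [0.4638 0.1539 0.06  ]
scene pivot [0.5524 0.0952 0.114 ]
scene levgrip [0.5912 0.1171 0.193 ]
scene rack [ 0.4772 -0.3125  0.    ]
```

View pics/st.png

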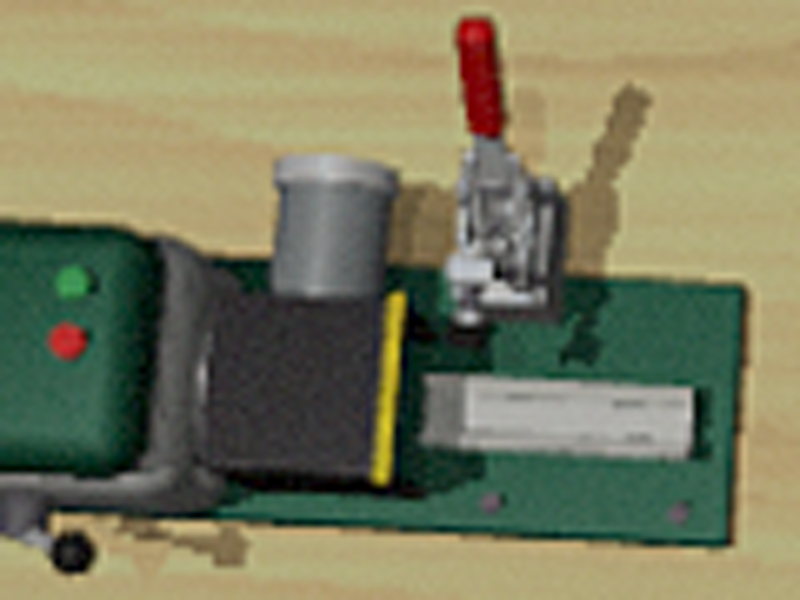

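View pics/rk.png

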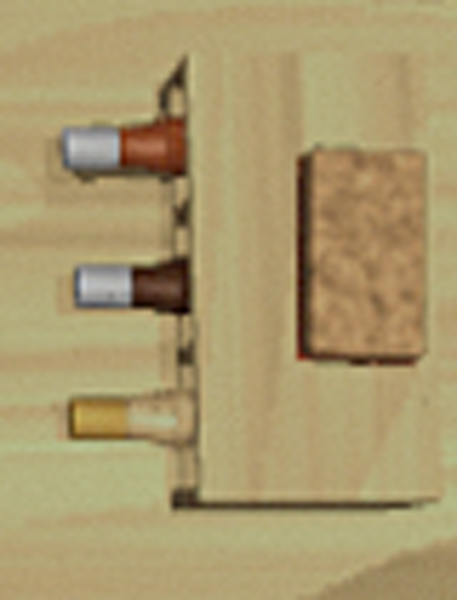

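Station crop: the rail's near end is centred at (691, 421) and its far end at (425, 410). The red lever runs from (478, 25) to (487, 135). Rack crop: the brass end is at (70, 417) and the handle crosses the rack front at (190, 418).

```bash
cat > c.py <<'E'
from h import *
np.set_printoptions(precision=4,suppress=True)
S=lambda u,v:(110+(u+.5)/6.6667-.5,150+(v+.5)/6.6667-.5)
K=lambda u,v:(290+(u+.5)/5.7125-.5,155+(v+.5)/5.714-.5)
for n,px,z in [("rail far",S(425,410),.052),("rail near",S(691,421),.052),("base cornerUR",S(745,285),.016),("base LR",S(730,545),.016),("base UL",S(225,258),.016),
 ("yellow up",S(395,293),.124),("yellow lo",S(382,483),.124),("lever tip up",S(476,28),.21),("lever base",S(487,135),.15),
 ("ferr end",K(70,417),.062),("ferr joint",K(130,417),.062),("at rack",K(187,418),.062),("rack top up",K(187,55),.098),("rack top lo",K(200,497),.098)]:
    print(n,at_z("top",px,z))
E
python3 c.py
```

```text
rail far [0.4582 0.1426 0.052 ]
rail near [0.4528 0.0178 0.052 ]
base cornerUR [ 0.5239 -0.0048  0.016 ]
base LR [0.3973 0.0012 0.016 ]
base UL [0.5373 0.2474 0.016 ]
yellow up [0.5017 0.1453 0.124 ]
yellow lo [0.4164 0.1485 0.124 ]
lever tip up [0.6012 0.0989 0.21  ]
lever base [0.5682 0.1021 0.15  ]
ferr end [ 0.4046 -0.2585  0.062 ]
ferr joint [ 0.4045 -0.2912  0.062 ]
at rack [ 0.4039 -0.3224  0.062 ]
rack top up [ 0.5981 -0.3219  0.098 ]
rack top lo [ 0.359  -0.3217  0.098 ]
```

```bash
python3 -m inch '[[45,0,0,0,-1],[45,0,0,0,-1],[45,0,0,0,-1],[45,0,0,0,-1],[45,0,0,0,-1],[45,0,0,0,-1],[45,0,0,0,-1],[45,0,0,0,-1],[45,0,0,0,-1],[45,0,0,0,-1]]'
python3 -m inch '[[45,0,0,0,-0.85],[45,0.5,0.5,0,0],[45,1,0.8,0,0],[45,1,0.8,0,0],[45,1,0.8,0,0],[45,1,0.8,0,0],[45,1,0.8,0,0],[45,1,0.8,0,0],[45,1,0.8,0,0],[45,0.5,0.3,0,0]]'
cat > s.py <<'E'
from h import *
from scipy.spatial.transform import Rotation as R
np.set_printoptions(precision=4,suppress=True)
s=r.observe();M=R.from_rotvec(s["tcp_rot"]).as_matrix()
print(round(s["clock"],2),np.array(s["tcp_pos"]),"toolx ang",np.degrees(np.arctan2(M[1,0],M[0,0])),"z",M[:,2],"F",np.array(s["ft_force"]),"w",s["grip_width"],s["finger_force"])
E
python3 s.py
```

```text
clock: 1.95
tcp_pos: [0.2322, -0.4986, 0.2313]
tcp_rot: [2.312, 2.127, -0.0]
ft_force: [0.2, -0.2, 0.3]
grip_width: 0.0452
finger_force: 0.0
clock: 2.95
tcp_pos: [0.3935, -0.2955, 0.2315]
tcp_rot: [2.218, 2.225, 0.002]
ft_force: [0.1, -0.4, 0.1]
grip_width: 0.0449
finger_force: 0.0
2.95 [ 0.3935 -0.2955  0.2315] toolx ang 90.17418513305353 z [ 0.001   0.0007 -1.    ] F [ 0.0857 -0.4101  0.1081] w 0.044860527653856695 0.0
```

```bash
python3 -m inch '[[45,0,0,0,0],[45,0,0,0,0]]' | grep tcp_pos; python3 -m inch '[[45,0.8,0.4,0,0],[45,0,0,1,0],[45,0,0,1,0],[45,0,0,1,0],[45,0,0,1,0],[45,0,0,0.5,0],[45,0,0,0,0],[45,0,0,0,0]]' | grep tcp_pos
python3 - <<'E'
from h import *
for n in("scene","top"):
    im=r.grab_frame(n)[:,:,::-1]; print(n,[(np.round(x["location"]).tolist(),round(x["score"],2)) for x in r.pinpoint(n,"ferrule_end")])
    c=np.array(proj(n,[.404,-.27,.06])).astype(int);y,x=max(c[1]-40,0),c[0]-50
    k=cv2.resize(im[y:y+75,x:x+100],(400,300),interpolation=cv2.INTER_CUBIC)
    out=k if n=="scene" else np.hstack([out,k])
cv2.imwrite("pics/g.png",out)
E
```

```text
tcp_pos: [0.3917, -0.2985, 0.2314]
tcp_pos: [0.402, -0.2793, 0.1196]
scene [([246.0, 147.0], 0.69), ([232.0, 171.0], 0.66), ([110.0, 184.0], 0.64), ([173.0, 241.0], 0.47)]
top [([418.0, 163.0], 0.89), ([305.0, 286.0], 0.65), ([244.0, 134.0], 0.63), ([302.0, 227.0], 0.48)]
```

View pics/g.png

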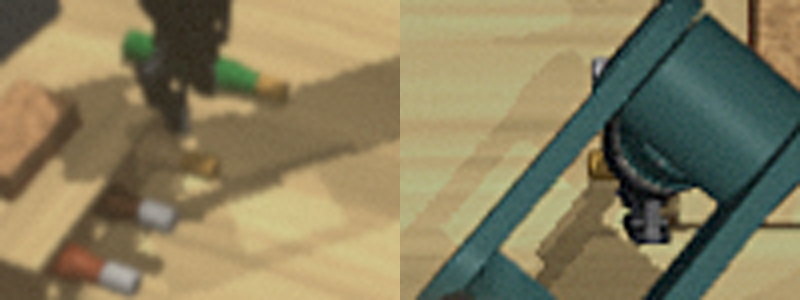

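Both crops put the fingers over the brass ferrule: scene crop ferrule at (200, 163), fingers just behind it. I'll descend and grip.

```bash
python3 -m inch '[[45,0.23,0.08,0,0],[45,0,0,1,0],[45,0,0,1,0],[45,0,0,0.7,0],[45,0,0,0.1,0],[45,0,0,0,0],[45,0,0,0,0]]'; python3 -m inch '[[15,0,0,0,0],[15,0,0,0,0],[15,0,0,0,0],[15,0,0,0,0],[15,0,0,0,0],[15,0,0,0,0]]' 70
```

```text
clock: 4.85
tcp_pos: [0.4048, -0.2732, 0.0503]
tcp_rot: [2.218, 2.221, 0.0]
ft_force: [0.0, -0.7, 0.1]
grip_width: 0.0452
finger_force: 0.0
clock: 5.45
tcp_pos: [0.4046, -0.273, 0.0496]
tcp_rot: [2.219, 2.222, 0.001]
ft_force: [0.6, 1.8, 5.3]
grip_width: 0.0216
finger_force: 68.7
```

```bash
python3 -m inch '[[15,0,0,-0.15,0],[15,0.3,0,0,0],[15,0.6,0,0,0],[15,0.8,0,0,0],[15,0.8,0,0,0],[15,0.8,0,0,0],[15,0.8,0,0,0],[15,0.8,0,0,0],[15,0.6,0,0,0],[15,0,0,0,0]]'; python3 - <<'E'
from h import *
for n in("scene","top"):
    im=r.grab_frame(n)[:,:,::-1]
    c=np.array(proj(n,[.404,-.21,.06])).astype(int);y,x=max(c[1]-40,0),c[0]-50
    k=cv2.resize(im[y:y+75,x:x+100],(400,300),interpolation=cv2.INTER_CUBIC)
    out=k if n=="scene" else np.hstack([out,k])
cv2.imwrite("pics/g2.png",out)
E
```

```text
clock: 6.45
tcp_pos: [0.4024, -0.1323, 0.0515]
tcp_rot: [-2.215, -2.224, 0.0]
ft_force: [0.2, -0.0, -0.9]
grip_width: 0.0218
finger_force: 68.6
```

View pics/g2.png

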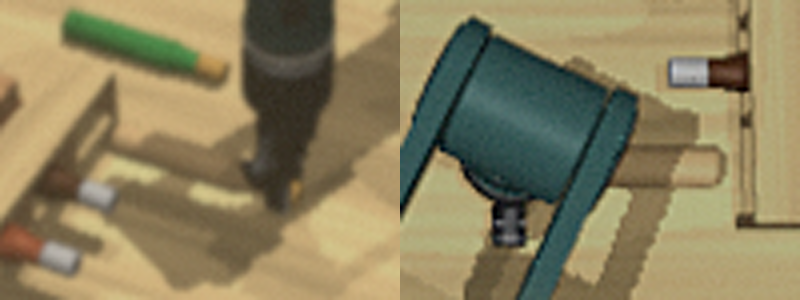

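The scene crop shows the handle drawn out of the slot. In the top crop the butt is at (720, 165), clear of the rack by about 10 mm. I'll lay it on the bench further forward.

```bash
python3 -m inch '[[15,0.8,0,0,0],[15,0.9,0,0,0],[15,0.6,0,0,0],[15,0,0,0.6,0],[15,0,0,0.6,0],[15,0,0,0.3,0],[15,0,0,0.2,0],[15,0,0,0.1,0],[15,0,0,0,0]]' 40;  python3 -m inch '[[15,0,0,0.06,0],[15,0,0,0,0]]'
```

```text
clock: 7.45
tcp_pos: [0.4037, -0.0779, 0.0076]
tcp_rot: [-2.221, -2.222, 0.0]
ft_force: [0.3, -0.6, -0.9]
grip_width: 0.0216
finger_force: 68.5
clock: 7.65
tcp_pos: [0.404, -0.0778, 0.0064]
tcp_rot: [2.22, 2.222, 0.0]
ft_force: [-0.7, -0.0, 0.3]
grip_width: 0.0217
finger_force: 68.5
```

```bash
python3 -m inch '[[15,0,0,0.08,0],[15,0,0,0,0]]' 25;  python3 -m inch '[[45,0,0,0,0],[45,0,0,0,0],[45,0,0,0,0],[60,0,0,0,0],[60,0,0,0,0]]'; python3 -m inch '[[60,0,0,-0.6,0],[60,0,0,-1,0],[60,0,0,-1,0],[60,-0.5,0,0,0],[60,-1,0,0,0],[60,-1,0,0,0],[60,-1,0,0,0],[60,-1,0,0,0],[60,-1,0,0,0],[60,0,0,0,0]]'; python3 - <<'E'
from h import *
for n in("scene","top"):
    im=r.grab_frame(n)[:,:,::-1]
    c=np.array(proj(n,[.404,-.15,.016])).astype(int);y,x=max(c[1]-40,0),c[0]-50
    print(n,x,y)
    k=cv2.resize(im[y:y+75,x:x+100],(400,300),interpolation=cv2.INTER_CUBIC)
    out=k if n=="scene" else np.hstack([out,k])
    for t in("ferrule_end","butt_end","ash_handle"):
        for d in r.pinpoint(n,t):
            p=at_z(n,d["location"],.016)
            if abs(p[0]-.404)<.05 and abs(p[1]+.15)<.12: print(n,t,p.round(4),round(d["score"],2))
cv2.imwrite("pics/g3.png",out)
E
```

```text
clock: 7.85
tcp_pos: [0.4042, -0.0778, 0.0045]
tcp_rot: [2.219, 2.222, 0.001]
ft_force: [-0.5, 1.2, 1.8]
grip_width: 0.0215
finger_force: 68.7
clock: 8.35
tcp_pos: [0.4037, -0.0777, 0.0041]
tcp_rot: [2.22, 2.223, -0.0]
ft_force: [-0.7, -1.4, 0.1]
grip_width: 0.0601
finger_force: 0.0
clock: 9.35
tcp_pos: [0.4033, -0.2179, 0.0682]
tcp_rot: [-2.224, -2.219, 0.002]
ft_force: [0.6, -0.2, 0.1]
grip_width: 0.06
finger_force: 0.0
scene 206 146
scene ferrule_end [ 0.4019 -0.0625  0.016 ] 0.95
scene butt_end [ 0.4124 -0.252   0.016 ] 0.83
scene ash_handle [ 0.426 -0.156  0.016] 0.81
top 216 189
top ferrule_end [ 0.4027 -0.0612  0.016 ] 0.61
top ash_handle [ 0.407  -0.1506  0.016 ] 0.51
```

View pics/g3.png

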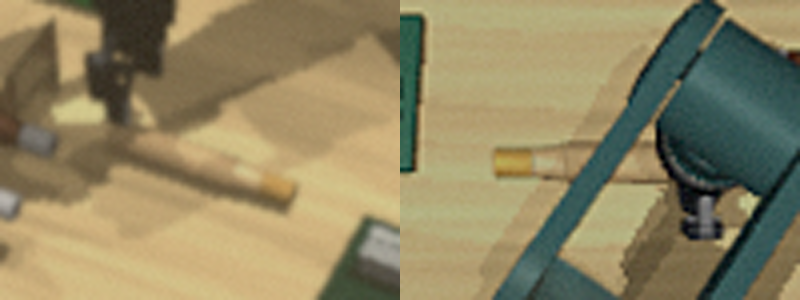

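The handle lies on the bench: brass tip at (495, 162) in the top crop, the hand already over its butt part. I'll regrip there.

```bash
python3 -m inch '[[60,0,0.03,0.8,0],[60,0,0,0.8,0],[60,0,0,0.5,0],[60,0,0,0.2,0],[60,0,0,0,0],[60,0,0,0,0]]'; python3 -m inch '[[20,0,0,0,0],[20,0,0,0,0],[20,0,0,0,0],[20,0,0,0,0],[20,0,0,0,0],[20,0,0,0,0]]' 40
```

```text
clock: 10.35
tcp_pos: [0.4052, -0.2155, 0.0123]
tcp_rot: [2.219, 2.222, 0.0]
ft_force: [0.3, -0.0, 0.1]
grip_width: 0.0602
finger_force: 0.0
clock: 10.95
tcp_pos: [0.4053, -0.2158, 0.0126]
tcp_rot: [2.219, 2.221, 0.0]
ft_force: [-0.2, 0.6, 5.1]
grip_width: 0.031
finger_force: 40.3
```

```bash
python3 -m inch '[[20,0,0,0,0],[20,0,0,-0.5,0],[20,0,0,-1,0],[20,0,0,-1,0],[20,0,0,-1,0.47],[20,0,0.5,0,0],[20,0,0.6,0,0],[20,0,0.3,0,0],[20,0,0,0,0],[20,0,0,0,0]]' 70; python3 s.py
```

```text
clock: 11.95
tcp_pos: [0.4389, -0.2164, 0.0979]
tcp_rot: [-2.272, -2.166, 0.001]
ft_force: [-0.5, -0.1, -1.0]
grip_width: 0.0299
finger_force: 69.4
11.95 [ 0.4389 -0.2164  0.0979] toolx ang 87.27772797087897 z [-0.0023  0.0012 -1.    ] F [-0.4975 -0.141  -0.9611] w 0.029859246522013903 69.4152133539319
```

```bash
python3 -m inch '[[20,0.5,0.09,0,0],[20,0.9,0,0,0],[20,1,0,0,0],[20,1,0,0,0],[20,1,0,0,0],[20,1,0,0,0],[20,0.8,0,0,0],[20,0.4,0,0,0],[20,0,0,0,0],[20,0,0,0,0]]'; python3 s.py;  python3 - <<'E'
from h import *
for n in("scene","top"):
    im=r.grab_frame(n)[:,:,::-1]
    c=np.array(proj(n,[.455,.09,.06])).astype(int);y,x=max(c[1]-35,0),c[0]-(50 if n=="top" else 60)
    print(n,x,y,c)
    k=cv2.resize(im[y:y+75,x:x+100],(400,300),interpolation=cv2.INTER_CUBIC)
    out=k if n=="scene" else np.hstack([out,k])
    for t in("ferrule_end","hood_mouth"):
        for d in r.pinpoint(n,t):
            p=at_z(n,d["location"],.1 if t[0]=="f" else .06)
            if abs(p[0]-.45)<.05 and abs(p[1]-.1)<.1: print(n,t,p.round(4),round(d["score"],2))
cv2.imwrite("pics/g4.png",out)
E
```

```text
clock: 12.95
tcp_pos: [0.4496, -0.0524, 0.099]
tcp_rot: [2.273, 2.167, -0.001]
ft_force: [0.6, 0.7, -0.8]
grip_width: 0.0299
finger_force: 69.4
12.95 [ 0.4496 -0.0524  0.099 ] toolx ang 87.26847914945367 z [-0.     -0.0008 -1.    ] F [ 0.604   0.7135 -0.8236] w 0.02988625827543269 69.41881343722343
scene 257 174 [317 209]
scene ferrule_end [0.4587 0.1054 0.1   ] 0.82
scene hood_mouth [0.4572 0.1438 0.06  ] 0.89
top 139 176 [189 211]
top ferrule_end [0.4558 0.0979 0.1   ] 0.6
top hood_mouth [0.4545 0.1409 0.06  ] 0.81
```

View pics/g4.png

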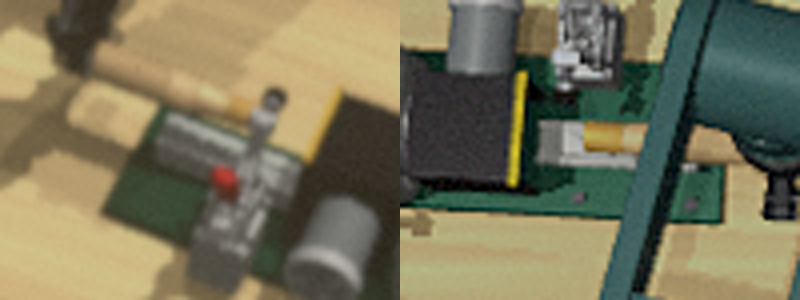

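The handle is over the rail, in line with it (top crop: brass tip at (585, 137), rail centred about (600, 145)). The tip is about 40 mm short of the mouth. I'll go forward and lower.

```bash
python3 -m inch '[[20,0.7,0,0,0],[20,0.5,0,0,0],[20,0,0,0.4,0],[20,0,0,0.5,0],[20,0,0,0.4,0],[20,0,0,0.2,0],[20,0,0,0.06,0],[20,0,0,0,0],[20,0,0,0,0]]'; python3 -m inch '[[20,0,0,0.08,0],[20,0,0,0,0]]'
```

```text
clock: 14.15
tcp_pos: [0.4515, -0.0224, 0.0604]
tcp_rot: [2.274, 2.167, 0.001]
ft_force: [0.4, -0.9, -1.0]
grip_width: 0.0299
finger_force: 69.4
clock: 14.35
tcp_pos: [0.4513, -0.0222, 0.0582]
tcp_rot: [2.274, 2.167, 0.0]
ft_force: [0.7, -0.1, -2.2]
grip_width: 0.0301
finger_force: 69.4
```

```bash
for i in 1; do python3 -m inch '[[20,0,0,0.06,0],[20,0,0,0,0]]' | grep -E "pos|ft"; done;  python3 -m inch '[[20,0,0,0.06,0],[20,0,0,0,0]]' | grep -E "pos|ft"
```

```text
tcp_pos: [0.4514, -0.0223, 0.0573]
ft_force: [-2.0, -1.6, 2.4]
tcp_pos: [0.4515, -0.0225, 0.0565]
ft_force: [-3.6, -1.1, 8.0]
```

```bash
python3 -m inch '[[44,0,0,0,0],[44,0,0,0,0],[44,0,-0.05,0,0],[44,0,0,0,0],[20,0,0,0,0],[20,0,0,0,0],[20,0,0,0,0],[20,0,0,0,0]]' 30; python3 -m inch '[[20,0.3,0,0,0],[20,0.5,0,0,0],[20,0.3,0,0,0],[20,0,0,0,0]]'
```

```text
clock: 15.55
tcp_pos: [0.45, -0.0221, 0.055]
tcp_rot: [2.274, 2.167, 0.0]
ft_force: [0.1, 0.9, 0.8]
grip_width: 0.0311
finger_force: 33.8
clock: 15.95
tcp_pos: [0.4516, 0.0071, 0.0553]
tcp_rot: [-2.272, -2.169, -0.003]
ft_force: [1.2, 1.7, 0.1]
grip_width: 0.0313
finger_force: 33.9
```

```bash
python3 -m inch '[[20,0.4,0,0,0],[20,0.4,0,0,0],[20,0.3,0,0,0],[20,0.1,0,0,0],[20,0,0,0,0]]';python3 -m inch '[[20,0.1,0,0,0],[20,0.1,0,0,0],[20,0,0,0,0]]'
```

```text
clock: 16.45
tcp_pos: [0.4532, 0.0361, 0.0554]
tcp_rot: [2.273, 2.168, 0.002]
ft_force: [2.7, 0.9, 1.5]
grip_width: 0.0313
finger_force: 34.1
clock: 16.75
tcp_pos: [0.4534, 0.0401, 0.0554]
tcp_rot: [2.273, 2.166, 0.001]
ft_force: [1.6, -2.2, 1.7]
grip_width: 0.0313
finger_force: 34.2
```

```bash
python3 -m inch '[[20,0.08,0,0,0],[20,0,0,0,0]]' | grep -E "pos|ft";python3 -m inch '[[20,0.08,0,0,0],[20,0,0,0,0]]'| grep -E "pos|ft";python3 -m inch '[[20,0.08,0,0,0],[20,0,0,0,0]]'| grep -E "pos|ft"
```

```text
tcp_pos: [0.4535, 0.0421, 0.0554]
ft_force: [2.9, -3.8, 2.8]
tcp_pos: [0.4536, 0.0441, 0.0554]
ft_force: [2.6, -3.1, 3.5]
tcp_pos: [0.4537, 0.0459, 0.0554]
ft_force: [3.6, -4.4, 2.9]
```

```bash
python3 -m inch '[[20,0.1,0,0,0],[20,0,0,0,0]]' | grep -E "pos|ft";python3 -m inch '[[20,0.1,0,0,0],[20,0,0,0,0]]'| grep -E "pos|ft";python3 -m inch '[[20,0.1,0,0,0],[20,0,0,0,0]]'| grep -E "pos|ft"
```

```text
tcp_pos: [0.4537, 0.0459, 0.0554]
ft_force: [3.0, -11.3, 4.0]
tcp_pos: [0.4537, 0.046, 0.0554]
ft_force: [1.3, -18.9, 3.0]
tcp_pos: [0.4537, 0.046, 0.0554]
ft_force: [0.9, -25.3, 4.4]
```

The handle met the stop: the hand is held at y = 0.046 while the force rises to 25 N, which matches the butt about 125 mm in front of the mouth. Release, rise and go to the lever.

```bash
python3 -m inch '[[20,-0.2,0,0,0],[50,0,0,0,0],[50,0,0,0,0],[50,0,0,0,0],[50,0,0,-0.4,0],[50,0,0,-0.8,0],[50,0,0,-1,0],[50,0,0,-1,0],[20,0,0,-1,0],[0,0,0,-1,0]]'; python3 -m inch '[[0,0,0,-1,0],[0,0,0,-1,0],[0,0,0,-1,0],[0,0.5,0.9,0,0],[0,0.7,1,0,0],[0,0.7,1,0,0],[0,0.5,0.8,0,0],[0,0,0.3,0,0],[0,0,0,0,0],[0,0,0,0,0]]'; cat > d.py <<'E'
from h import *
import sys
for n in("scene","top"):
    im=r.grab_frame(n)[:,:,::-1]
    c=np.array(proj(n,[.5,.09,.1])).astype(int);y,x=max(c[1]-45,0),c[0]-50
    k=cv2.resize(im[y:y+75,x:x+100],(400,300),interpolation=cv2.INTER_CUBIC)
    out=k if n=="scene" else np.hstack([out,k])
    for t,z in(("lever_grip",.193),("clamp_pivot",.114),("butt_end",.06),("clamp_pad",.075)):
        print(n,t,[(at_z(n,d["location"],z).round(4),round(d["score"],2)) for d in r.pinpoint(n,t)[:2]])
cv2.imwrite(sys.argv[1],out)
E
python3 d.py pics/g5.png
```

```text
clock: 18.95
tcp_pos: [0.453, 0.0494, 0.1867]
tcp_rot: [-2.273, -2.168, -0.001]
ft_force: [0.2, -0.3, 0.0]
grip_width: 0.0218
finger_force: 0.0
clock: 19.95
tcp_pos: [0.5554, 0.1036, 0.2602]
tcp_rot: [-2.274, -2.167, 0.001]
ft_force: [0.1, -0.2, -0.4]
grip_width: 0.0
finger_force: 0.0
scene lever_grip [(array([0.5882, 0.1034, 0.193 ]), 0.54)]
scene clamp_pivot [(array([0.5629, 0.0955, 0.114 ]), 0.64), (array([0.4436, 0.0997, 0.114 ]), 0.52)]
scene butt_end [(array([0.4525, 0.0237, 0.06  ]), 0.58), (array([ 0.5661, -0.4735,  0.06  ]), 0.58)]
scene clamp_pad [(array([0.393 , 0.0896, 0.075 ]), 0.52)]
top lever_grip []
top clamp_pivot [(array([0.5538, 0.1067, 0.114 ]), 0.85), (array([ 0.7023, -0.2923,  0.114 ]), 0.54)]
top butt_end [(array([ 0.5254, -0.495 ,  0.06  ]), 0.9), (array([0.4509, 0.0179, 0.06  ]), 0.76)]
top clamp_pad []
```

View pics/g5.png

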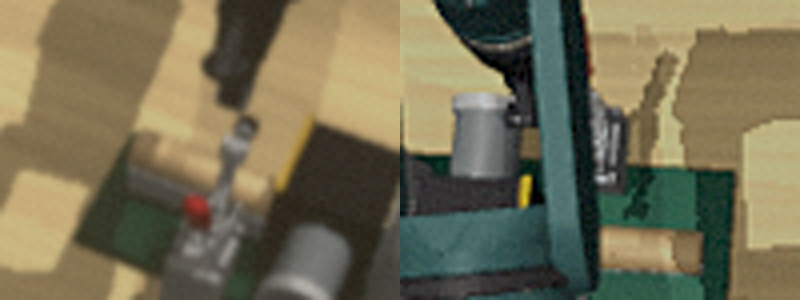

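The handle lies in the rail with its butt at the rail's near end (top crop (700, 250), 125 mm from the mouth), and the red lever is upright. I'll lower beside the lever.

```bash
python3 -m inch '[[0,0,0.05,0.8,0],[0,0,0,1,0],[0,0,0,0.9,0],[0,0,0,0,0]]'; python3 -m inch '[[0,0,0.3,0.05,0],[0,0,0.3,0,0],[0,0,0.3,0.1,0],[0,0,0.3,0.25,0],[0,0,0,0,0]]'
```

```text
clock: 20.85
tcp_pos: [0.5551, 0.1037, 0.1883]
tcp_rot: [-2.27, -2.164, 0.01]
ft_force: [-0.5, 0.8, -0.5]
grip_width: -0.0
finger_force: 0.0
clock: 21.35
tcp_pos: [0.5882, 0.1022, 0.1818]
tcp_rot: [-2.274, -2.167, 0.001]
ft_force: [0.2, -0.2, 0.4]
grip_width: 0.0002
finger_force: 0.0
```

```bash
python3 -m inch '[[0,0,0.22,0.16,0],[0,0,0.22,0.16,0],[0,0,0.18,0.22,0],[0,0,0.18,0.22,0],[0,0,0,0,0]]'; python3 -m inch '[[0,0,0.16,0.26,0],[0,0,0.16,0.26,0],[0,0,0.1,0.28,0],[0,0,0,0,0]]'
```

```text
clock: 21.85
tcp_pos: [0.6072, 0.1013, 0.1618]
tcp_rot: [-2.273, -2.166, 0.003]
ft_force: [0.3, 0.1, -0.4]
grip_width: -0.0
finger_force: 0.0
clock: 22.25
tcp_pos: [0.6189, 0.101, 0.1435]
tcp_rot: [2.273, 2.166, 0.003]
ft_force: [0.5, -0.1, 4.4]
grip_width: 0.0001
finger_force: 1.9
```

```bash
python3 -m inch '[[0,0,0.1,0.28,0],[0,0,0.04,0.26,0],[0,0,0,0,0]]'; python3 -m inch '[[0,0,0.04,0.2,0],[0,0,0,0.15,0],[0,0,0,0,0]]'
```

```text
clock: 22.55
tcp_pos: [0.6227, 0.1007, 0.1307]
tcp_rot: [2.272, 2.165, 0.004]
ft_force: [1.8, -0.1, 3.9]
grip_width: -0.0
finger_force: 1.4
clock: 22.85
tcp_pos: [0.6227, 0.1007, 0.1227]
tcp_rot: [2.273, 2.167, 0.002]
ft_force: [-0.6, -1.1, 7.9]
grip_width: -0.0002
finger_force: 3.9
```

```bash
python3 -m inch '[[0,0,0,0.08,0],[0,0,0,0,0]]'|grep -E "pos|ft"; python3 -m inch '[[0,0,0,0.08,0],[0,0,0,0,0]]'|grep -E "pos|ft"
```

```text
tcp_pos: [0.6227, 0.1007, 0.1226]
ft_force: [-4.2, 0.0, 13.1]
tcp_pos: [0.6228, 0.1008, 0.1225]
ft_force: [-6.2, -1.1, 19.1]
```

Hard stop at the flat position. I'll lift off and look.

```bash
python3 -m inch '[[0,0,0,-0.5,0],[0,0,0,-0.9,0],[0,0,0,-1,0],[0,0,0,-1,0],[0,0,0,-1,0],[0,-1,-1,0,0],[0,-1,-1,0,0],[0,-1,-1,0,0],[0,-1,-1,0,0],[0,-1,-1,0,0]]'; python3 -m inch '[[0,-1,-1,0,0],[0,-1,-1,0,0],[0,-1,-1,0,0],[0,-1,-1,0,0],[0,0,0,0,0]]' |grep -E "clock|pos|ft"; python3 d.py pics/g6.png
```

```text
clock: 24.25
tcp_pos: [0.4895, -0.0186, 0.2256]
tcp_rot: [-2.272, -2.166, 0.003]
ft_force: [-0.2, 0.3, 0.5]
grip_width: 0.0
finger_force: 0.0
clock: 24.75
tcp_pos: [0.384, -0.1148, 0.2262]
ft_force: [0.5, 0.3, -0.1]
scene lever_grip [(array([0.6872, 0.0956, 0.193 ]), 0.7)]
scene clamp_pivot []
scene butt_end [(array([ 0.2861, -0.4117,  0.06  ]), 0.84), (array([0.4578, 0.0171, 0.06  ]), 0.62)]
scene clamp_pad []
top lever_grip [(array([0.6127, 0.0921, 0.193 ]), 0.69), (array([0.4326, 0.1254, 0.193 ]), 0.42)]
top clamp_pivot [(array([0.5532, 0.0982, 0.114 ]), 0.73)]
top butt_end [(array([0.4503, 0.017 , 0.06  ]), 0.96), (array([ 0.5309, -0.4985,  0.06  ]), 0.88)]
top clamp_pad []
```

View pics/g6.png

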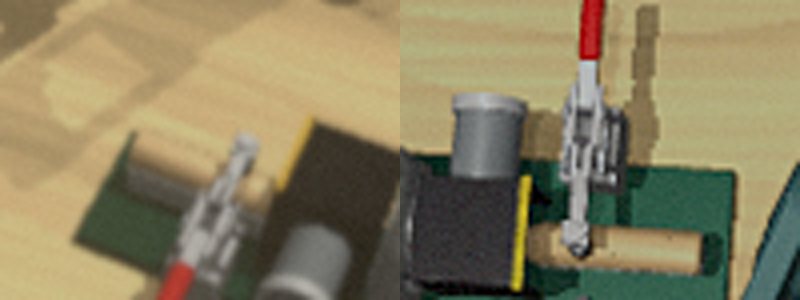

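The lever lies flat to +x and the arm's pad is down on the handle (top crop (577, 240)). The butt is still 125 mm from the mouth and the gripper is clear.

```bash
python3 -c "
from bench import r
print(r.finish_job())"
```

```text
the job is handed in; nothing more can be done
None
```

The ash handle is in the V-rail, brass end against the hidden stop. The red lever is snapped over flat with the pad holding the handle down, the gripper is clear, and the job was handed in at about 25 s of the 51 s allowed.

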